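Clear a jammed heat sink from the feed chute

ROBOT

A 6-joint arm with a two-finger parallel gripper is mounted at the origin on a cart in front of the work surface, level with it; the furniture and walls round the work are solid. World frame = base frame: x ahead of the robot, y to its left, z up, the work surface at z = 0. Lengths are in m, angles in rad, forces in N, time in s.
With the tool pointing down it reaches from about 0.35 to 0.775 m from the base axis. Payload 5.5 kg.
Tool frame: the origin (TCP) lies on the mounting face of the last link; the fingertips stand 173 mm ahead of it and the grasp point (between the pads) lies 155 mm ahead of it; z points along the fingers, y is the direction in which the jaws open and shut (so a half turn about z gives the same grasp; the last joint's range is limited). The gripper opens to 85 mm and grips with 20 to 120 N. Pads are 22 mm wide; open, the fingers measure 114 mm over their backs; the gripper's body (76 mm by 85 mm) begins 54 mm behind the grasp point. The pads swing forward as they close: fully open they stand 13 mm farther back than shut.
Start: joints at [0.983, 0.313, 0.046, 1.304, 0, 1.431], TCP at [0.249, 0.518, 0.405] pointing down, gripper open.
Joint ranges: [-2.76, 2.76], [-0.86, 1.69], [-1.03, 1.26], [-2.2, 2.34], [-1.47, 1.5], [-3.14, 3.14]. Speed limits (rad/s): [2.57, 2.57, 3.14, 3.14, 3.14, 3.14].

INTERFACE

Orientations are given as a unit quaternion [w, x, y, z].
In Python, from workcell import get_state, eyes, env gives the robot as it stands. The module is installed in compiled form; this text tells all that it offers.
- The arm moves only by the tool carry_out, never from a script. Its argument "motion" is a list of rows, each an object of numbers: "jaw": the opening, from -1 (shut) to 1 (fully open); "tx", "ty", "tz": the shift along the tool's x, y, z in cm; "wx", "wy", "wz": the turn, a rotation vector about the tool's x, y, z in degrees. In form: [{"jaw": .., "tx": .., "ty": .., "tz": .., "wx": .., "wy": .., "wz": ..}, ...]. A call has 1 to 20 rows; each row shifts and turns the commanded pose from where the row before left it, along the tool's axes as they then stand; what a row does not reach is not made up. A row lasts 1/8 s, in which the tool goes at most 62.5 mm and 10.7 degrees, less where a joint would pass 70% of its speed; a pose out of reach is approached as far as the arm can. A call with a gripper value outside its range is refused whole. The fingers move at their own pace and stop on an object; "force" is the grip in N (left out, the last holds). Time passes only in rows, so rows that do not move let the fingers close. It gives the time, the measured TCP pose, the force and the opening at its end, in the units of the state.
- get_state(): the state, without advancing time (a new reading comes with each control period).
- eyes.read_camera(name): name is "side" or "top"; returns the picture (420x560x3 uint8, blue, green, red); there is no depth.
- eyes.calibration(name): a dict with "K" (3x3 intrinsics, pixels), "camera_from_world" (4x4, takes a point from world to camera coordinates). Camera axes: x right, y up, looking along -z (the intrinsics and any distortion apply to the point x, -y, -z); pixel columns grow to the right and rows downward; lengths in m; the calibration is good to about 2 mm. A picture is of the moment at which its call begins. calibration takes no time and is no camera call.
- env.hand_in(): hands the job in, once; it reports no verdict.
The state is a dict: "clock": time; "joint_pos": joint angles; "qvel": joint speeds; "tau": joint torques, N m; "tcp_pos": TCP position; "orientation": TCP orientation; "wrist_force": force on the tool from outside, world axes, zero at the start; "ft_torque": the same for the moment, N m; "finger_gap": finger opening in m.
Only numpy, scipy, OpenCV 4.12 (cv2) and the standard library are available. Lean on these libraries where they do the work, as an engineer would, in place of code of your own. Each camera call takes 0.05 s, during which the arm holds its last target.

TASK

A heat sink is jammed under the hold-down lips of the small inclined feed chute. Nudge it back up the chute until it is clear of the lips, lift it out and set it down gently, fins up and flat, in the yellow tray. Leave the solder spool, tape roll and tip cleaner where they are.

Things in the scene. Friction and masses are not known exactly. Their poses are not given: they have to be found in the camera images.
- feed_chute: Fixed inclined feed chute on a grey base plate (200 x 80 mm); origin on the bench under the chute's middle, z up, +x horizontal and uphill, +y to the left looking uphill. The aluminium track rises toward +x at 0.21 rad (12 deg). Its channel is 280 mm long and 44 mm wide between 4 mm thick walls.
- lip_end (a point): Middle of the channel floor at the uphill end of the lips, 70 mm straight above the chute's origin. u = distance uphill from it along the track. For u below 0 the walls are 27 mm high, square to the floor, with 3 mm thick dark steel lips on top that leave only a 32 mm wide slot along the middle: the part cannot be lifted there, but a closed fingertip fits down the slot.
- chute_bottom (a point): Middle of the channel floor at its bottom end, u = -130 mm; a 30 mm high end stop stands across it. Between it and the heat sink about 70 mm of channel floor is free.
- chute_top (a point): Middle of the channel floor at its top end, u = +150 mm, open. From u = 0 to here the walls are only 9 mm high and nothing is above them. A part left on this slope stays where it is.
- side_shoe (a joint): Orange spring shoe in the +y wall at u = -37 mm, 20 mm long; value = how far it has come into the channel, 0 to 0.008 m. It presses the heat sink's side with about 3 N: sliding the heat sink takes some 2 to 8 N until its lower end is past the shoe. Its bracket reaches 43 mm out from the channel's middle.
- jammed_sink: Aluminium heat sink, 40 x 40 mm and 23 mm high, 60 g, thin upright fins on a flat base; origin at the centre of its underside, z out of the fins. It starts lying on the channel floor under the lips, its centre at about u = -36 mm, fins up, square to the channel.
- return_tray: Fixed yellow plastic tray, 130 x 130 mm outside, 22 mm high, walls and floor 4 mm thick; origin on the bench under its centre, axes along its sides.
- spool: Loose bystander: solder spool, 59 x 70 x 44 mm, origin at the centre of its underside.
- tape: Loose bystander: orange tape roll lying flat, 54 mm across, 12 mm high, origin at the centre of its underside.
- cleaner: Loose bystander: black tip cleaner cup with brass wool, 63 mm across, 44 mm high, origin at the centre of its underside.

How it is judged:
By the outcome, as a careful person would: the job done as asked, in the order asked, and still so for the second after the job is handed in, with the robot touching nothing.
It also fails if it takes over 54 s, if anything falls off the work surface, if the arm or the gripper's body presses on something with over 40 N, if the wrist force passes 120 N, or if a joint passes its speed limit or range.

## Working session

There is one attempt and no reset: what is moved stays moved. The work goes in short steps, Python scripts to look and compute and a tool call to move; the robot and the scene stay as the last step left them, time stands still between calls to the robot, and variables do not carry over. Pictures are saved under pics/ and viewed, and the job is handed in when it is done.

Besides the shell and the picture viewer there is one more tool, called after "Call:" by a JSON object that holds its "method" and its "body". carry_out: Moves the arm, as the interface text tells. Its arguments: {"type":"object","properties":{"motion":{"type":"array"},"force":{"type":"number"}},"required":["motion"]}

```bash
mkdir -p pics
python3 - <<'E'
from workcell import get_state, eyes, env
import cv2
print(get_state())
for n in("side","top"):
    cv2.imwrite(f"pics/{n}0.png",eyes.read_camera(n)); print(n,eyes.calibration(n))
E
```

```text
{'clock': 0.0, 'joint_pos': array([ 9.83363058e-01,  3.13991473e-01,  4.49911723e-02,  1.30358287e+00,
       -2.18610937e-05,  1.43120325e+00]), 'qvel': array([ 4.10009747e-04, -1.04423619e-03, -3.39140750e-04, -7.07629914e-05,
       -6.20600389e-04,  1.73208331e-03]), 'tau': array([-1.33850644e-03, -4.80631614e+01,  2.98532706e+01,  1.94873207e-02,
       -3.25799529e-04, -7.95342032e-06]), 'tcp_pos': array([0.248887  , 0.51813176, 0.40381865]), 'orientation': array([-3.07448335e-04,  2.22053451e-01,  9.75034085e-01, -8.38925001e-04]), 'wrist_force': array([-0.08320614,  0.65382443,  0.55728712]), 'ft_torque': array([-0.009467  ,  0.02789834,  0.01207182]), 'finger_gap': 0.08546872310392506}
side {'K': array([[479.94455681,   0.        , 275.19738665],
       [  0.        , 479.94455681, 208.05791357],
       [  0.        ,   0.        ,   1.        ]]), 'camera_from_world': array([[ 0.19759952, -0.98017216, -0.01472989, -0.14052997],
       [ 0.84631976,  0.16299431,  0.50712495, -0.45018265],
       [-0.49466887, -0.11267385,  0.86174667, -0.77840067],
       [ 0.        ,  0.        ,  0.        ,  1.        ]])}
top {'K': array([[474.24472223,   0.        , 271.99151061],
       [  0.        , 474.24472223, 207.57065976],
       [  0.        ,   0.        ,   1.        ]]), 'camera_from_world': array([[ 0.05519468, -0.99846497,  0.0046094 , -0.04270169],
       [ 0.97259335,  0.05480766,  0.22596081, -0.52339445],
       [-0.22586659, -0.00798877,  0.97412549, -1.126747  ],
       [ 0.        ,  0.        ,  0.        ,  1.        ]])}
```

View pics/side0.png

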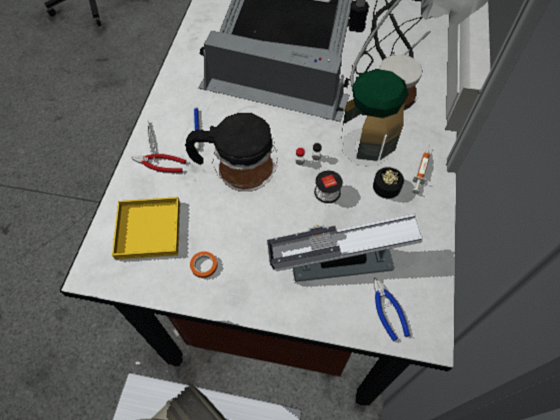

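View pics/top0.png

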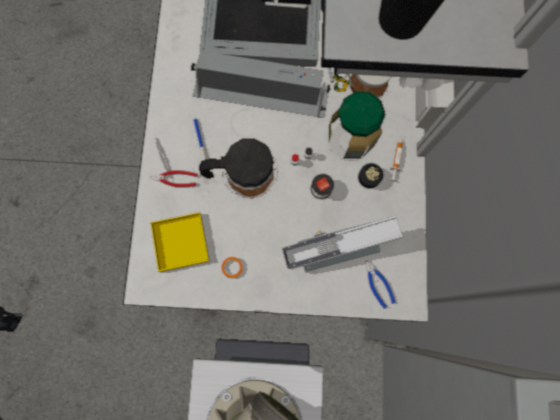

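Run:
```python
import cv2
a=cv2.imread("pics/side0.png")[200:290,250:440]; cv2.imwrite("pics/side0z.png",cv2.resize(a,None,fx=4.2,fy=4.2,interpolation=2))
a=cv2.imread("pics/top0.png")[205:285,270:420]; cv2.imwrite("pics/top0z.png",cv2.resize(a,None,fx=5,fy=5,interpolation=2))
```

```text
(no output)
```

View pics/side0z.png

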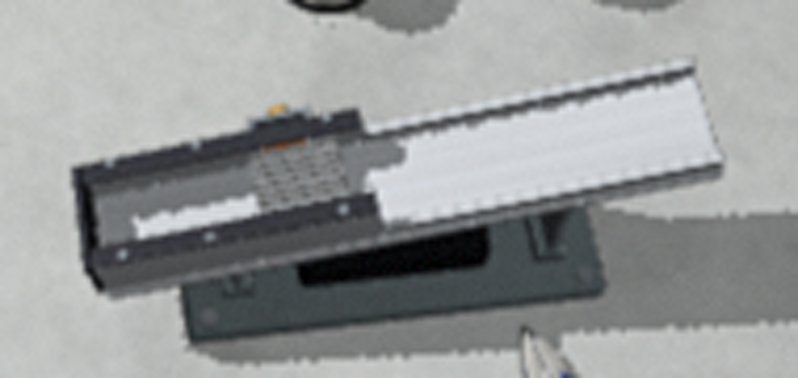

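View pics/top0z.png

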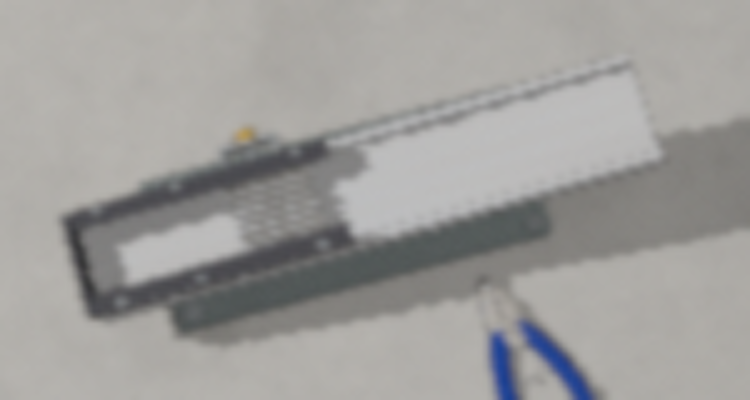

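```bash
cat > h.py <<'E'
import numpy as np, cv2
from workcell import eyes
C={n:eyes.calibration(n) for n in("side","top")}
def ray(n,p):
    c=C[n];K=c["K"];T=c["camera_from_world"];R=T[:3,:3]
    d=np.array([(p[0]-K[0,2])/K[0,0],-(p[1]-K[1,2])/K[1,1],-1.])
    return -R.T@T[:3,3],R.T@d
def onz(n,p,z):
    o,d=ray(n,p);return o+d*(z-o[2])/d[2]
def proj(n,X):
    c=C[n];K=c["K"];T=c["camera_from_world"];q=T[:3,:3]@np.array(X)+T[:3,3]
    return np.array([K[0,0]*q[0]/-q[2]+K[0,2],K[1,1]*q[1]/q[2]+K[1,2]]) if 0 else np.array([K[0,0]*q[0]/-q[2]+K[0,2],-K[1,1]*q[1]/-q[2]+K[1,2]])
def tri(a,b):
    o1,d1=ray("side",a);o2,d2=ray("top",b)
    s=np.linalg.lstsq(np.c_[d1,-d2],o2-o1,rcond=None)[0]
    p,q=o1+s[0]*d1,o2+s[1]*d2
    return (p+q)/2,np.linalg.norm(p-q)
E
python3 - <<'E'
from h import *
S=lambda x,y:((x+.5)/4.2-.5+250,(y+.5)/4.2-.5+200)
T=lambda x,y:((x+.5)/5-.5+270,(y+.5)/5-.5+205)
P={"lowF":((78,170),(65,217),.0723),"lowN":((95,260),(95,317),.0723),"lipF":((360,112),(328,148),.0994),"lipN":((382,200),(355,240),.0994),"topF":((692,65),(628,65),.11),"topN":((720,160),(660,157),.11)}
for k,(s,t,z) in P.items():
    print(k,onz("side",S(*s),z).round(4),onz("top",T(*t),z).round(4),[np.round(v,4) for v in tri(S(*s),T(*t))])
# tray corners top rim
a=eyes.read_camera("top");b=eyes.read_camera("side")
for n,im in(("top",a),("side",b)):
    h=cv2.cvtColor(im,cv2.COLOR_BGR2HSV);m=cv2.inRange(h,(22,150,60),(35,255,255))
    cs,_=cv2.findContours(m,0,2);c=max(cs,key=cv2.contourArea);r=cv2.minAreaRect(c)
    ap=cv2.approxPolyDP(c,6,True)[:,0]
    print(n,r,ap.tolist(),[onz(n,p,.022).round(4)[:2].tolist() for p in ap])
E
```

```text
lowF [ 0.4247 -0.0451  0.0723] [ 0.4229 -0.0449  0.0723] [array([ 0.4226, -0.0452,  0.0761]), np.float64(0.0009)]
lowN [ 0.3823 -0.0617  0.0723] [ 0.3754 -0.0617  0.0723] [array([ 0.3742, -0.0624,  0.0896]), np.float64(0.0028)]
lipF [ 0.464  -0.1668  0.0994] [ 0.4592 -0.1681  0.0994] [array([ 0.4569, -0.1665,  0.1122]), np.float64(0.0002)]
lipN [ 0.4225 -0.1822  0.0994] [ 0.4157 -0.1819  0.0994] [array([ 0.4136, -0.1805,  0.1163]), np.float64(0.0021)]
topF [ 0.5099 -0.3088  0.11  ] [ 0.5054 -0.3087  0.11  ] [array([ 0.503 , -0.3063,  0.1209]), np.float64(0.0008)]
topN [ 0.4643 -0.3233  0.11  ] [ 0.4617 -0.3237  0.11  ] [array([ 0.4605, -0.3218,  0.1168]), np.float64(0.0)]
top ((179.05770874023438, 241.78848266601562), (50.20573043823242, 51.57854461669922), 78.69007110595703) [[198, 213], [151, 223], [160, 271], [208, 260]] [[0.5087, 0.1763], [0.4758, 0.2941], [0.3552, 0.2578], [0.3894, 0.1403]]
side ((145.02542114257812, 227.8896942138672), (57.616729736328125, 69.30928039550781), 86.26860046386719) [[177, 197], [119, 201], [114, 257], [177, 254]] [[0.5131, 0.1754], [0.4798, 0.295], [0.3531, 0.2575], [0.3837, 0.135]]
```

Run:
```python
import cv2,numpy as np
o=[]
for n,x,y in(("side",264,224),("side",312,218),("top",280,228),("top",316,224)):
    a=cv2.imread(f"pics/{n}0.png")[y:y+46,x:x+46]
    a=cv2.resize(a,None,fx=8,fy=8,interpolation=cv2.INTER_NEAREST)
    for k in range(0,46,10):
        cv2.putText(a,str(x+k),(k*8,8),0,.35,(0,0,255),1);cv2.putText(a,str(y+k),(0,k*8+8),0,.35,(0,0,255),1)
    o.append(a)
cv2.imwrite("pics/zs.png",np.hstack(o[:2]));cv2.imwrite("pics/zt.png",np.hstack(o[2:]))
```

```text
(no output)
```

View pics/zs.png

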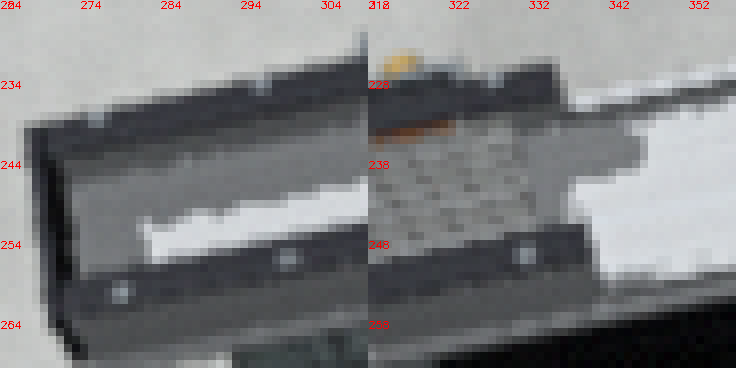

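View pics/zt.png

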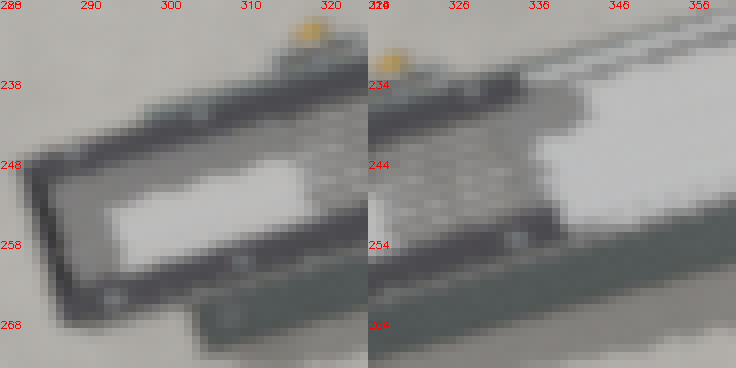

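Run:
```python
from h import *
P={"lowF":((266.7,239.2),(282.5,247.5),.0723),"lowN":((271.2,262),(287.7,267.7),.0723),"lipF":((335,225.5),(334.5,232.5),.0994),"lipN":((340.2,249.9),(339.5,253.2),.0994)}
r={}
for k,(s,t,z) in P.items():
    r[k]=np.array([onz("side",s,z),onz("top",t,z)]); print(k,r[k].round(4).tolist(),tri(s,t)[0].round(4))
for i in(0,1):
    lo=(r["lowF"][i]+r["lowN"][i])/2;li=(r["lipF"][i]+r["lipN"][i])/2
    d=(li-lo)[:2];a=np.arctan2(d[1],d[0]);w=r["lipF"][i]-r["lipN"][i]
    u=np.array([np.cos(a),np.sin(a)]);print(np.degrees(a),np.degrees(np.arctan2(w[1],w[0]))-90,np.hypot(*d),np.hypot(*w[:2]),"origin",li[:2]+.0062*u)
```

```text
lowF [[0.426, -0.0419, 0.0723], [0.4242, -0.0445, 0.0723]] [ 0.4227 -0.0437  0.0797]
lowN [[0.3809, -0.06, 0.0723], [0.376, -0.0595, 0.0723]] [ 0.3752 -0.0602  0.0842]
lipF [[0.4655, -0.166, 0.0994], [0.4632, -0.1663, 0.0994]] [ 0.4621 -0.1657  0.1054]
lipN [[0.417, -0.1822, 0.0994], [0.4142, -0.1794, 0.0994]] [ 0.414  -0.1804  0.1042]
-72.94413872883047 -71.53157285027108 0.12877120506657305 0.05117466308355006 origin [ 0.44305173 -0.180015  ]
-72.28233518794384 -75.05572616950215 0.1268348147595147 0.05072948296320383 origin [ 0.44055382 -0.17874482]
```

```bash
cat >> h.py <<'E'
from scipy.spatial.transform import Rotation as Ro
from workcell import get_state
O=np.array([.442,-.1795]);YAW=np.radians(-72.4);SL=.21
e=np.array([np.cos(YAW),np.sin(YAW),0]);U=e*np.cos(SL)+np.array([0,0,np.sin(SL)])
N=-e*np.sin(SL)+np.array([0,0,np.cos(SL)]);V=np.cross(N,U)
L0=np.array([*O,.07])
def cp(u,v,w): return L0+u*U+v*V+w*N
def cur():
    s=get_state();q=s["orientation"];return s,np.array(s["tcp_pos"]),Ro.from_quat([q[1],q[2],q[3],q[0]])
def Rz(ydir,z): return Ro.from_matrix(np.c_[np.cross(ydir,z),ydir,z])
def plan(Rt,tip,L=.173):
    s,p,R=cur();rv=(R.inv()*Rt).as_rotvec(degrees=True)
    tgt=np.array(tip)-L*Rt.apply([0,0,1])
    print("clock",s["clock"],"rot(tool,deg)",rv.round(2),"then shift cm",(Rt.inv().apply(tgt-p)*100).round(2),"tcp target",tgt.round(4))
def tipuv():
    s,p,R=cur();t=p+.173*R.apply([0,0,1])-L0;z=R.apply([0,0,1])
    print("tip u,v,w mm",(np.array([t@U,t@V,t@N])*1e3).round(1),"z",z.round(3),"joints",s["joint_pos"].round(2),"F",s["wrist_force"].round(1),"gap",s["finger_gap"])
E
python3 - <<'E'
from h import *
for sg in(1,-1):
    plan(Rz(sg*U,-N),cp(-.09,0,.08))
tipuv(); print(cur()[2].as_matrix().round(3))
E
```

```text
clock 0.2 rot(tool,deg) [ -5.73 -14.27 136.13] then shift cm [-2.69 54.79 22.46] tcp target [ 0.3994 -0.0453  0.2987]
clock 0.2 rot(tool,deg) [ 11.4   -4.58 -43.09] then shift cm [  2.69 -54.79  22.46] tcp target [ 0.3994 -0.0453  0.2987]
tip u,v,w mm [-673.8   26.8  308.4] z [-0.001 -0.001 -1.   ] joints [0.98 0.31 0.05 1.3  0.   1.43] F [-0.8  0.8 -0.3] gap 0.08532083308084165
[[-0.901  0.433 -0.001]
 [ 0.433  0.901 -0.001]
 [ 0.    -0.001 -1.   ]]
```

Call:
{"method": "carry_out", "body": {"motion": [{"jaw":-1,"wx":2.28,"wy":-0.92,"wz":-8.62},{"jaw":-1,"wx":2.28,"wy":-0.92,"wz":-8.62},{"jaw":-1,"wx":2.28,"wy":-0.92,"wz":-8.62},{"jaw":-1,"wx":2.28,"wy":-0.92,"wz":-8.62},{"jaw":-1,"wx":2.28,"wy":-0.92,"wz":-8.62},{"jaw":-1,"tx":0.2,"ty":-4.5,"tz":1},{"jaw":-1,"tx":0.2,"ty":-4.5,"tz":1},{"jaw":-1,"tx":0.2,"ty":-4.5,"tz":1},{"jaw":-1,"tx":0.2,"ty":-4.5,"tz":1},{"jaw":-1,"tx":0.2,"ty":-4.5,"tz":1},{"jaw":-1,"tx":0.2,"ty":-4.5,"tz":1},{"jaw":-1,"tx":0.2,"ty":-4.5,"tz":1},{"jaw":-1,"tx":0.2,"ty":-4.5,"tz":1},{"jaw":-1,"tx":0.2,"ty":-4.5,"tz":1},{"jaw":-1,"tx":0.2,"ty":-4.5,"tz":1},{"jaw":-1,"tx":0.2,"ty":-4.5,"tz":1},{"jaw":-1,"tx":0.2,"ty":-4.5,"tz":1},{"jaw":-1}], "force": 30}}

```text
invalid input at $.motion[0]: expected keys jaw, tx, ty, tz, wx, wy, wz
```

Run:
```python
from h import *
plan(Rz(-U,-N),cp(-.09,0,.08));tipuv()
```

```text
clock 0.2 rot(tool,deg) [ 11.4   -4.58 -43.09] then shift cm [  2.69 -54.79  22.46] tcp target [ 0.3994 -0.0453  0.2987]
tip u,v,w mm [-673.8   26.8  308.4] z [-0.001 -0.001 -1.   ] joints [0.98 0.31 0.05 1.3  0.   1.43] F [-0.8  0.8 -0.3] gap 0.08532083308084165
```

All keys are required in every row.

Call:
{"method": "carry_out", "body": {"motion": [{"jaw":-1,"tx":0,"ty":0,"tz":0,"wx":2.28,"wy":-0.92,"wz":-8.62},{"jaw":-1,"tx":0,"ty":0,"tz":0,"wx":2.28,"wy":-0.92,"wz":-8.62},{"jaw":-1,"tx":0,"ty":0,"tz":0,"wx":2.28,"wy":-0.92,"wz":-8.62},{"jaw":-1,"tx":0,"ty":0,"tz":0,"wx":2.28,"wy":-0.92,"wz":-8.62},{"jaw":-1,"tx":0,"ty":0,"tz":0,"wx":2.28,"wy":-0.92,"wz":-8.62},{"jaw":-1,"tx":0.2,"ty":-4.5,"tz":1,"wx":0,"wy":0,"wz":0},{"jaw":-1,"tx":0.2,"ty":-4.5,"tz":1,"wx":0,"wy":0,"wz":0},{"jaw":-1,"tx":0.2,"ty":-4.5,"tz":1,"wx":0,"wy":0,"wz":0},{"jaw":-1,"tx":0.2,"ty":-4.5,"tz":1,"wx":0,"wy":0,"wz":0},{"jaw":-1,"tx":0.2,"ty":-4.5,"tz":1,"wx":0,"wy":0,"wz":0},{"jaw":-1,"tx":0.2,"ty":-4.5,"tz":1,"wx":0,"wy":0,"wz":0},{"jaw":-1,"tx":0.2,"ty":-4.5,"tz":1,"wx":0,"wy":0,"wz":0},{"jaw":-1,"tx":0.2,"ty":-4.5,"tz":1,"wx":0,"wy":0,"wz":0},{"jaw":-1,"tx":0.2,"ty":-4.5,"tz":1,"wx":0,"wy":0,"wz":0},{"jaw":-1,"tx":0.2,"ty":-4.5,"tz":1,"wx":0,"wy":0,"wz":0},{"jaw":-1,"tx":0.2,"ty":-4.5,"tz":1,"wx":0,"wy":0,"wz":0},{"jaw":-1,"tx":0.2,"ty":-4.5,"tz":1,"wx":0,"wy":0,"wz":0},{"jaw":-1,"tx":0,"ty":0,"tz":0,"wx":0,"wy":0,"wz":0},{"jaw":-1,"tx":0,"ty":0,"tz":0,"wx":0,"wy":0,"wz":0}], "force": 30}}

```text
clock: 2.58
tcp_pos: [0.3931, -0.0161, 0.3994]
orientation: [0.016, -0.152, 0.983, -0.103]
wrist_force: [-0.4, 0.5, 0.3]
finger_gap: -0.0001
```

Run:
```python
from h import *
plan(Rz(-U,-N),cp(-.09,0,.08));tipuv()
```

```text
clock 2.575 rot(tool,deg) [ 0.08  0.03 -0.04] then shift cm [ 0.28 -0.81 10.47] tcp target [ 0.3994 -0.0453  0.2987]
tip u,v,w mm [-98.4   2.9 184.7] z [ 0.063 -0.197 -0.978] joints [-0.19 -0.08 -0.43  1.12 -0.18 -0.5 ] F [-0.4  0.5  0.3] gap -0.00010285774740842303
```

Call:
{"method": "carry_out", "body": {"motion": [{"jaw":-1,"tx":0.1,"ty":-0.3,"tz":4,"wx":0,"wy":0,"wz":0},{"jaw":-1,"tx":0.1,"ty":-0.3,"tz":4,"wx":0,"wy":0,"wz":0},{"jaw":-1,"tx":0.1,"ty":-0.2,"tz":4,"wx":0,"wy":0,"wz":0},{"jaw":-1,"tx":0,"ty":0,"tz":0,"wx":0,"wy":0,"wz":0},{"jaw":-1,"tx":0,"ty":0,"tz":0,"wx":0,"wy":0,"wz":0}]}}

```text
clock: 3.2
tcp_pos: [0.401, -0.0474, 0.285]
orientation: [0.017, -0.153, 0.983, -0.103]
wrist_force: [0.0, -0.2, 0.5]
finger_gap: -0.0002
```

```bash
cat > look.py <<'E'
import sys
from h import *
tag=sys.argv[1];o=[]
tipuv()
for n,x,y in(("side",245,165),("top",265,170)):
    a=eyes.read_camera(n);a=a[y:y+125,x:x+190];a=cv2.resize(a,None,fx=4,fy=4,interpolation=2)
    cv2.imwrite(f"pics/{tag}_{n}.png",a)
E
python3 look.py a
python3 - <<'E'
from h import *
# expected px of tip in views
s,p,R=cur();t=p+.173*R.apply([0,0,1])
print(proj("side",t),proj("top",t))
E
```

```text
tip u,v,w mm [-90.5   1.3  66.1] z [ 0.065 -0.198 -0.978] joints [-0.26  0.02 -0.63  0.81 -0.18 -0.58] F [ 0.  -0.2  0.5] gap -0.00015118296586280443
[286.09739244 238.2057485 ] [298.8259037 250.3476652]
```

View pics/a_side.png

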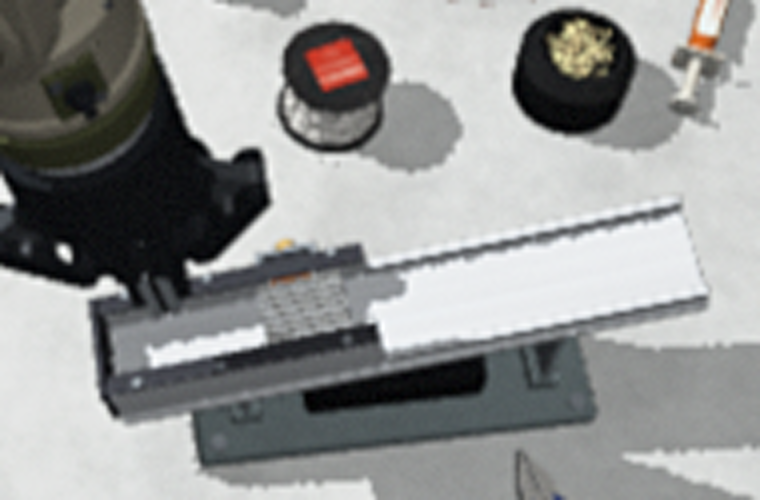

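View pics/a_top.png

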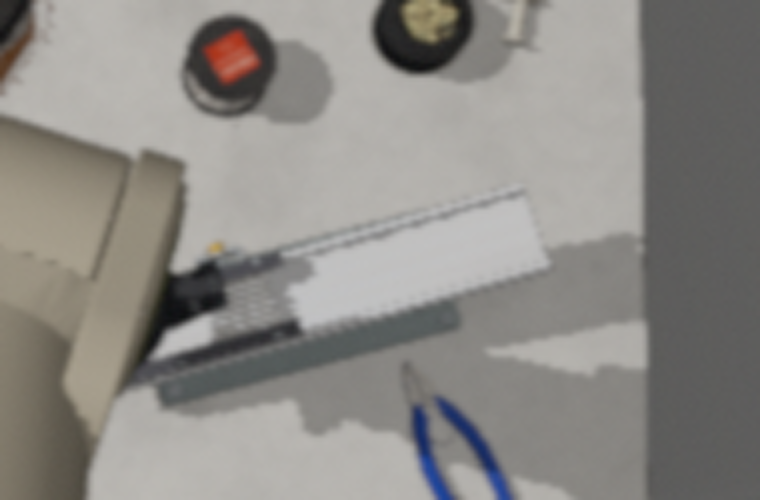

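Call:
{"method": "carry_out", "body": {"motion": [{"jaw":-1,"tx":0.1,"ty":0,"tz":1,"wx":0,"wy":0,"wz":0},{"jaw":-1,"tx":0,"ty":0,"tz":1,"wx":0,"wy":0,"wz":0},{"jaw":-1,"tx":0,"ty":0,"tz":1,"wx":0,"wy":0,"wz":0},{"jaw":-1,"tx":0,"ty":0,"tz":1,"wx":0,"wy":0,"wz":0},{"jaw":-1,"tx":0,"ty":0,"tz":0.5,"wx":0,"wy":0,"wz":0},{"jaw":-1,"tx":0,"ty":0,"tz":0,"wx":0,"wy":0,"wz":0},{"jaw":-1,"tx":0,"ty":0,"tz":0,"wx":0,"wy":0,"wz":0}]}}

```text
clock: 4.18
tcp_pos: [0.4028, -0.0575, 0.24]
orientation: [0.017, -0.152, 0.983, -0.103]
wrist_force: [-0.2, -0.0, 0.2]
finger_gap: 0.0003
```

```bash
python3 look.py b
```

```text
tip u,v,w mm [-90.   -0.3  20. ] z [ 0.064 -0.198 -0.978] joints [-0.29  0.08 -0.7   0.68 -0.17 -0.6 ] F [-0.2 -0.   0.2] gap 0.0003175663185003477
```

View pics/b_side.png

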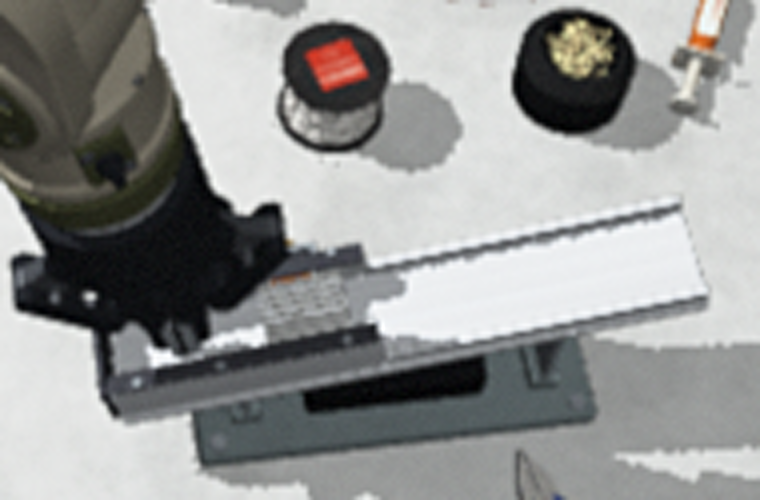

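Call:
{"method": "carry_out", "body": {"motion": [{"jaw":-1,"tx":0,"ty":0,"tz":0.7,"wx":0,"wy":0,"wz":0},{"jaw":-1,"tx":0,"ty":0,"tz":0.6,"wx":0,"wy":0,"wz":0},{"jaw":-1,"tx":0,"ty":-0.5,"tz":0,"wx":0,"wy":0,"wz":0},{"jaw":-1,"tx":0,"ty":-0.5,"tz":0,"wx":0,"wy":0,"wz":0},{"jaw":-1,"tx":0,"ty":-0.5,"tz":0,"wx":0,"wy":0,"wz":0},{"jaw":-1,"tx":0,"ty":-0.5,"tz":0,"wx":0,"wy":0,"wz":0},{"jaw":-1,"tx":0,"ty":-0.5,"tz":0,"wx":0,"wy":0,"wz":0},{"jaw":-1,"tx":0,"ty":-0.5,"tz":0,"wx":0,"wy":0,"wz":0}]}}

```text
clock: 5.28
tcp_pos: [0.4117, -0.0869, 0.233]
orientation: [0.017, -0.153, 0.983, -0.1]
wrist_force: [-1.6, 11.0, 4.5]
finger_gap: -0.0002
```

```bash
python3 look.py c; python3 -c "
from h import *
F=cur()[0]['wrist_force'];print('F uvw',F@U,F@V,F@N)"
```

```text
tip u,v,w mm [-62.4  -0.5   6.8] z [ 0.063 -0.192 -0.979] joints [-0.35  0.11 -0.68  0.65 -0.16 -0.67] F [-1.6 11.   4.5] gap -0.00015344287889695773
F uvw -7.128278168465074 1.106833049736894 3.8676454444316524
```

View pics/c_side.png

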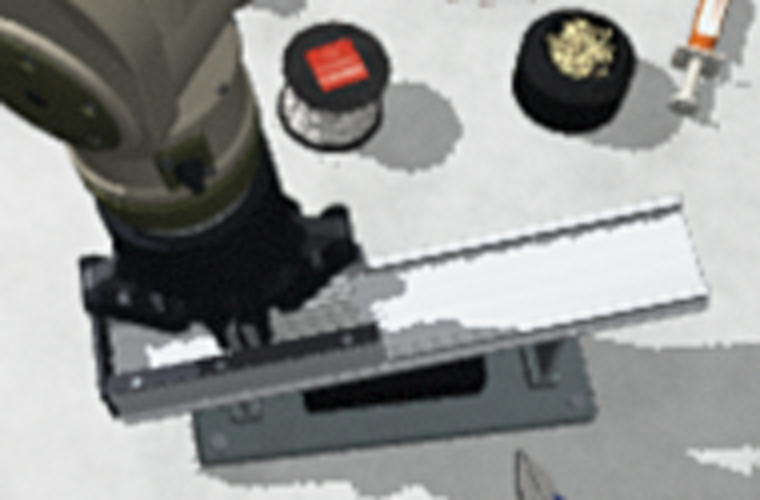

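Call:
{"method": "carry_out", "body": {"motion": [{"jaw":-1,"tx":0,"ty":-0.5,"tz":0,"wx":0,"wy":0,"wz":0},{"jaw":-1,"tx":0,"ty":-0.5,"tz":0,"wx":0,"wy":0,"wz":0},{"jaw":-1,"tx":0,"ty":-0.5,"tz":0,"wx":0,"wy":0,"wz":0},{"jaw":-1,"tx":0,"ty":-0.5,"tz":0,"wx":0,"wy":0,"wz":0},{"jaw":-1,"tx":0,"ty":-0.5,"tz":0,"wx":0,"wy":0,"wz":0},{"jaw":-1,"tx":0,"ty":-0.5,"tz":0,"wx":0,"wy":0,"wz":0},{"jaw":-1,"tx":0,"ty":-0.5,"tz":0,"wx":0,"wy":0,"wz":0},{"jaw":-1,"tx":0,"ty":-0.5,"tz":0,"wx":0,"wy":0,"wz":0},{"jaw":-1,"tx":0,"ty":-0.5,"tz":0,"wx":0,"wy":0,"wz":0},{"jaw":-1,"tx":0,"ty":-0.5,"tz":0,"wx":0,"wy":0,"wz":0}]}}

```text
clock: 6.62
tcp_pos: [0.4272, -0.1349, 0.2439]
orientation: [0.017, -0.152, 0.983, -0.103]
wrist_force: [1.3, 3.2, 0.2]
finger_gap: -0.0001
```

```bash
python3 look.py d; python3 -c "
from h import *
F=cur()[0]['wrist_force'];print('F uvw',F@U,F@V,F@N)"
```

```text
tip u,v,w mm [-9.8 -0.3  6.8] z [ 0.064 -0.197 -0.978] joints [-0.44  0.13 -0.62  0.67 -0.15 -0.76] F [1.3 3.2 0.2] gap -0.00012093900625332247
F uvw -0.7767517444136948 0.5213030808721442 -0.6002059374922
```

View pics/d_side.png

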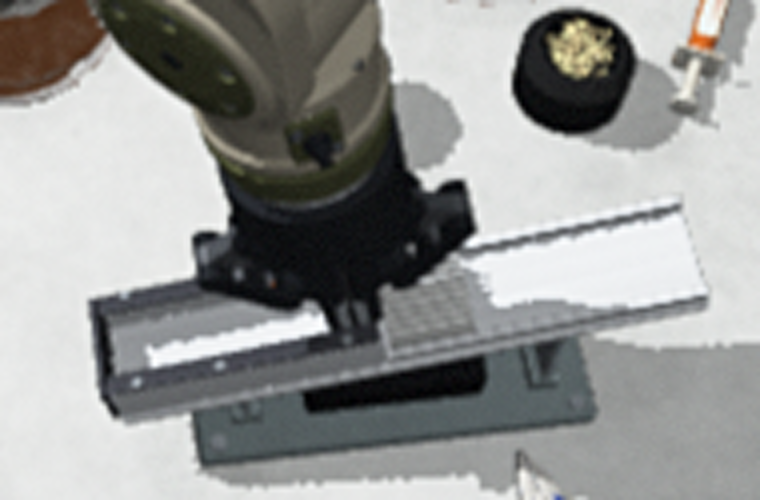

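Call:
{"method": "carry_out", "body": {"motion": [{"jaw":-1,"tx":0,"ty":-0.5,"tz":0,"wx":0,"wy":0,"wz":0},{"jaw":-1,"tx":0,"ty":-0.5,"tz":0,"wx":0,"wy":0,"wz":0},{"jaw":-1,"tx":0,"ty":-0.5,"tz":0,"wx":0,"wy":0,"wz":0},{"jaw":-1,"tx":0,"ty":-0.5,"tz":0,"wx":0,"wy":0,"wz":0},{"jaw":-1,"tx":0,"ty":-0.5,"tz":0,"wx":0,"wy":0,"wz":0},{"jaw":-1,"tx":0,"ty":-0.5,"tz":0,"wx":0,"wy":0,"wz":0},{"jaw":-1,"tx":0,"ty":-0.5,"tz":0,"wx":0,"wy":0,"wz":0},{"jaw":-1,"tx":0,"ty":-0.5,"tz":0,"wx":0,"wy":0,"wz":0},{"jaw":-1,"tx":0,"ty":-0.2,"tz":0,"wx":0,"wy":0,"wz":0},{"jaw":-1,"tx":0,"ty":0,"tz":0,"wx":0,"wy":0,"wz":0},{"jaw":-1,"tx":0,"ty":0.5,"tz":0,"wx":0,"wy":0,"wz":0},{"jaw":-1,"tx":0,"ty":0.5,"tz":-2,"wx":0,"wy":0,"wz":0},{"jaw":-1,"tx":0,"ty":0,"tz":-4,"wx":0,"wy":0,"wz":0},{"jaw":-1,"tx":0,"ty":2,"tz":-3,"wx":0,"wy":0,"wz":0},{"jaw":0.4,"tx":0,"ty":4,"tz":0,"wx":0,"wy":0,"wz":0},{"jaw":0.4,"tx":0,"ty":4,"tz":0,"wx":0,"wy":0,"wz":0},{"jaw":0.4,"tx":0,"ty":0,"tz":0,"wx":0,"wy":0,"wz":0},{"jaw":0.4,"tx":0,"ty":0,"tz":0,"wx":0,"wy":0,"wz":0}]}}

```text
clock: 8.98
tcp_pos: [0.4015, -0.0533, 0.3179]
orientation: [0.017, -0.153, 0.983, -0.104]
wrist_force: [-0.6, 0.8, -0.1]
finger_gap: 0.0595
```

```bash
python3 look.py e; python3 -c "
from h import *
F=cur()[0]['wrist_force'];print('F uvw',F@U,F@V,F@N)"
```

```text
tip u,v,w mm [-77.9  -0.1  97.1] z [ 0.065 -0.198 -0.978] joints [-0.28 -0.01 -0.57  0.89 -0.17 -0.59] F [-0.6  0.8 -0.1] gap 0.059517399396430117
F uvw -0.18430637102668979 -0.7244593352925488 0.16253824338472977
```

View pics/e_side.png

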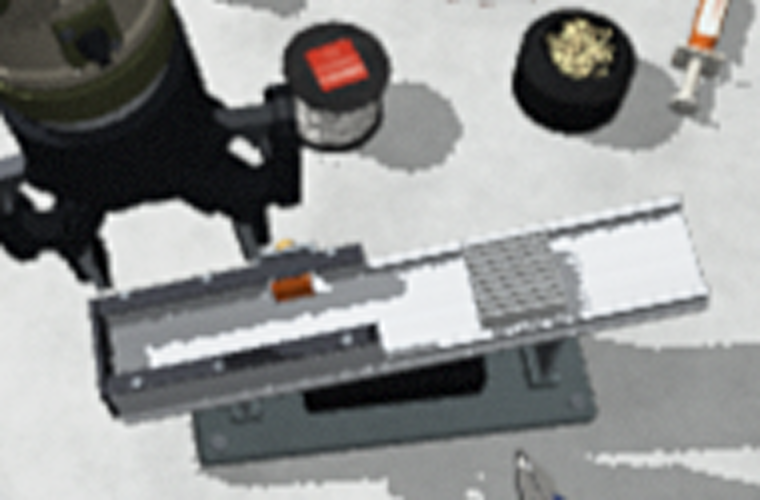

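View pics/e_top.png

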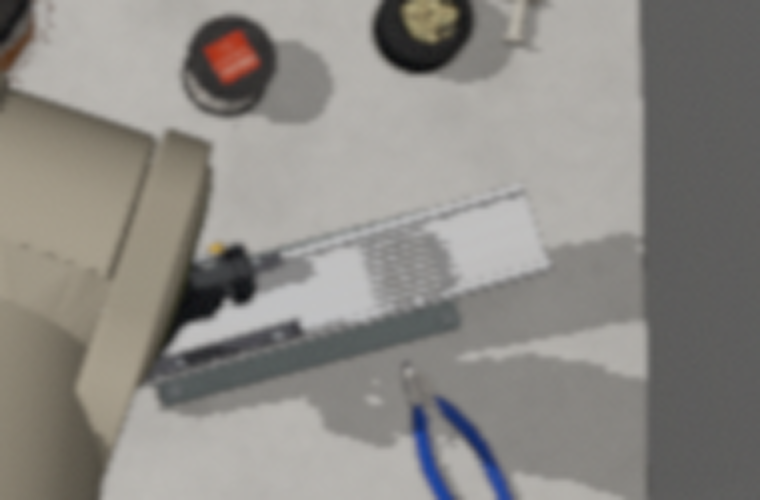

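Run:
```python
from h import *
def onw(n,p,w):
    o,d=ray(n,p);c=cp(0,0,w);X=o+d*((c-o)@N)/(d@N)-L0;return (np.array([X@U,X@V])*1e3).round(1)
for p in[(465,248),(548,235),(563,303),(485,318)]: print("side",onw("side",(245+(p[0]+.5)/4-.5,165+(p[1]+.5)/4-.5),.023))
for p in[(362,245),(440,228),(458,290),(378,310)]: print("top",onw("top",(265+(p[0]+.5)/4-.5,170+(p[1]+.5)/4-.5),.023))
plan(Rz(-U,-N),cp(.068,0,.05))
```

```text
side [47.2 17. ]
side [85.6 15.2]
side [ 84.7 -20.2]
side [ 49.  -20.1]
top [47.9 15.3]
top [94.5 12.3]
top [ 93.8 -25.7]
top [ 45.9 -24.4]
clock 9.075 rot(tool,deg) [-0.01  0.12 -0.05] then shift cm [ -0.04 -14.52   4.7 ] tcp target [ 0.4481 -0.1986  0.3023]
```

Call:
{"method": "carry_out", "body": {"motion": [{"jaw":0.4,"tx":0,"ty":-3.6,"tz":0,"wx":0,"wy":0,"wz":0},{"jaw":0.4,"tx":0,"ty":-3.6,"tz":0,"wx":0,"wy":0,"wz":0},{"jaw":0.4,"tx":0,"ty":-3.6,"tz":0,"wx":0,"wy":0,"wz":0},{"jaw":0.4,"tx":0.1,"ty":-3.7,"tz":0,"wx":0,"wy":0,"wz":0},{"jaw":0.4,"tx":0,"ty":0,"tz":3,"wx":0,"wy":0,"wz":0},{"jaw":0.4,"tx":0,"ty":0,"tz":3,"wx":0,"wy":0,"wz":0},{"jaw":0.4,"tx":0,"ty":0,"tz":0,"wx":0,"wy":0,"wz":0},{"jaw":0.4,"tx":0,"ty":0,"tz":0,"wx":0,"wy":0,"wz":0}]}}

```text
clock: 10.07
tcp_pos: [0.4472, -0.2014, 0.2899]
orientation: [0.017, -0.152, 0.983, -0.103]
wrist_force: [-0.4, -0.7, -0.4]
finger_gap: 0.0595
```

```bash
python3 look.py f
```

```text
tip u,v,w mm [67.8 -1.3 37.4] z [ 0.065 -0.198 -0.978] joints [-0.55  0.15 -0.47  0.79 -0.14 -0.87] F [-0.4 -0.7 -0.4] gap 0.059535441090119136
```

View pics/f_side.png

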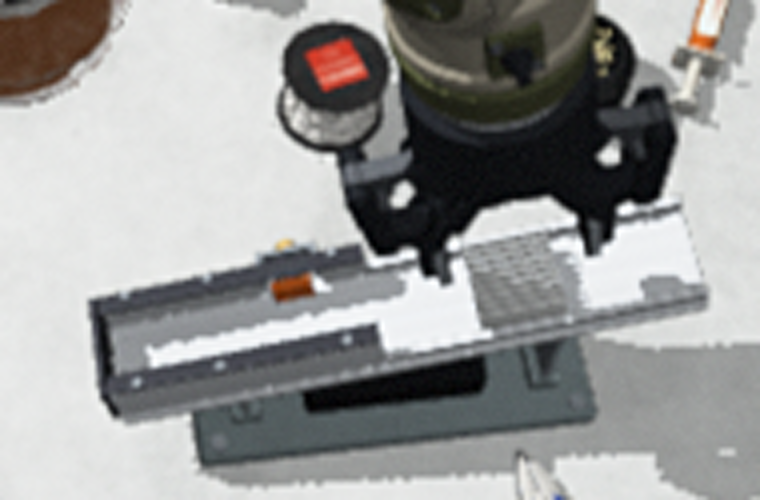

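Call:
{"method": "carry_out", "body": {"motion": [{"jaw":0.4,"tx":0,"ty":0,"tz":1.5,"wx":0,"wy":0,"wz":0},{"jaw":0.4,"tx":0,"ty":0,"tz":1,"wx":0,"wy":0,"wz":0},{"jaw":0.4,"tx":0,"ty":0,"tz":0.7,"wx":0,"wy":0,"wz":0},{"jaw":0.4,"tx":0,"ty":0,"tz":0,"wx":0,"wy":0,"wz":0},{"jaw":0.4,"tx":0,"ty":0,"tz":0,"wx":0,"wy":0,"wz":0}]}}

```text
clock: 10.8
tcp_pos: [0.4491, -0.2072, 0.2579]
orientation: [0.017, -0.152, 0.983, -0.103]
wrist_force: [0.3, -0.5, 0.2]
finger_gap: 0.0596
```

```bash
python3 look.py g
```

```text
tip u,v,w mm [67.  -1.3  4.8] z [ 0.064 -0.198 -0.978] joints [-0.56  0.19 -0.51  0.71 -0.13 -0.88] F [ 0.3 -0.5  0.2] gap 0.05960239060558193
```

View pics/g_side.png

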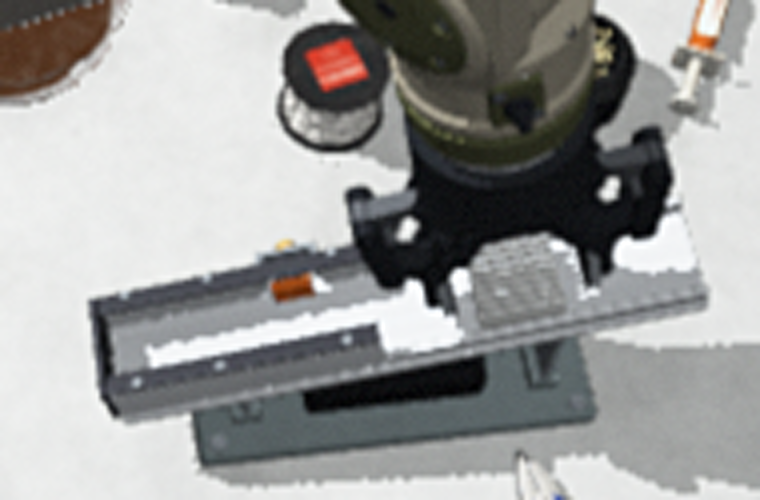

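Call:
{"method": "carry_out", "body": {"motion": [{"jaw":0,"tx":0,"ty":0,"tz":0,"wx":0,"wy":0,"wz":0},{"jaw":-0.1,"tx":0,"ty":0,"tz":0,"wx":0,"wy":0,"wz":0},{"jaw":-1,"tx":0,"ty":0,"tz":0,"wx":0,"wy":0,"wz":0},{"jaw":-1,"tx":0,"ty":0,"tz":0,"wx":0,"wy":0,"wz":0},{"jaw":-1,"tx":0,"ty":0,"tz":0,"wx":0,"wy":0,"wz":0},{"jaw":-1,"tx":0,"ty":0,"tz":0,"wx":0,"wy":0,"wz":0}], "force": 30}}

```text
clock: 11.65
tcp_pos: [0.4492, -0.2071, 0.2583]
orientation: [0.017, -0.152, 0.983, -0.103]
wrist_force: [-1.4, 2.4, 6.4]
finger_gap: 0.0394
```

Call:
{"method": "carry_out", "body": {"motion": [{"jaw":-1,"tx":0,"ty":0,"tz":-0.7,"wx":0,"wy":0,"wz":0},{"jaw":-1,"tx":0,"ty":0,"tz":-1.5,"wx":0,"wy":0,"wz":0},{"jaw":-1,"tx":0,"ty":0,"tz":-2,"wx":0,"wy":0,"wz":0},{"jaw":-1,"tx":0,"ty":0,"tz":-2,"wx":0,"wy":0,"wz":0},{"jaw":-1,"tx":0,"ty":0,"tz":-2,"wx":0,"wy":0,"wz":0},{"jaw":-1,"tx":0,"ty":0,"tz":0,"wx":0,"wy":0,"wz":0},{"jaw":-1,"tx":0,"ty":0,"tz":0,"wx":0,"wy":0,"wz":0}]}}

```text
clock: 12.52
tcp_pos: [0.4435, -0.1908, 0.3378]
orientation: [0.016, -0.152, 0.983, -0.103]
wrist_force: [0.1, -0.3, -1.2]
finger_gap: 0.0394
```

```bash
python3 look.py i
python3 - <<'E'
from h import *
# tray: centre (.432,.2165), side directions yaw 15.6
T=np.array([.432,.2165]);
z=np.array([0,0,-1.])
for a in(105.6,15.6):
  y=np.array([np.cos(np.radians(a)),np.sin(np.radians(a)),0]);print(a)
  plan(Rz(y,z),[*T,.10])
E
```

```text
tip u,v,w mm [66.7 -1.8 86.5] z [ 0.064 -0.198 -0.978] joints [-0.54  0.1  -0.4   0.91 -0.14 -0.85] F [ 0.1 -0.3 -1.2] gap 0.039422400976456023
105.6
clock 12.625 rot(tool,deg) [-11.93   0.22   2.  ] then shift cm [-9.85 39.53  6.42] tcp target [0.432  0.2165 0.273 ]
15.6
clock 12.625 rot(tool,deg) [-9.24  9.58 91.64] then shift cm [39.53  9.85  6.42] tcp target [0.432  0.2165 0.273 ]
```

View pics/i_side.png

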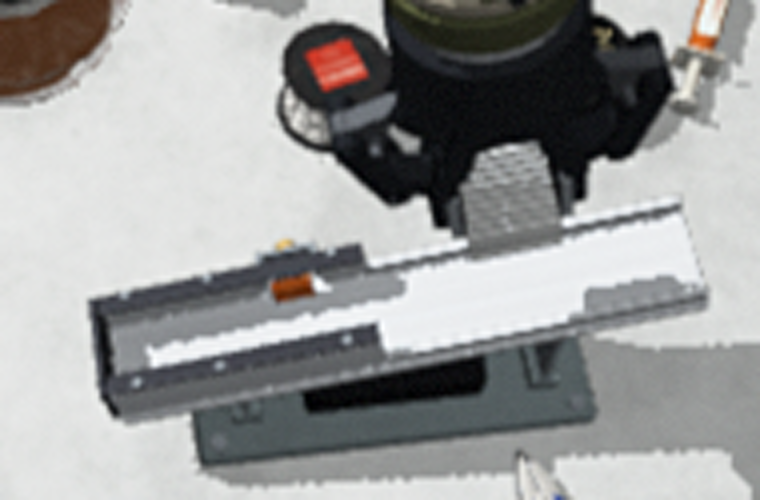

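Call:
{"method": "carry_out", "body": {"motion": [{"jaw":-1,"tx":0,"ty":0,"tz":-2,"wx":0,"wy":0,"wz":0},{"jaw":-1,"tx":0,"ty":0,"tz":0,"wx":-4,"wy":0.1,"wz":0.7},{"jaw":-1,"tx":0,"ty":0,"tz":0,"wx":-4,"wy":0.1,"wz":0.7},{"jaw":-1,"tx":0,"ty":0,"tz":0,"wx":-3.9,"wy":0,"wz":0.6},{"jaw":-1,"tx":0,"ty":3,"tz":0,"wx":0,"wy":0,"wz":0},{"jaw":-1,"tx":0,"ty":4,"tz":0,"wx":0,"wy":0,"wz":0},{"jaw":-1,"tx":0,"ty":4,"tz":0,"wx":0,"wy":0,"wz":0},{"jaw":-1,"tx":0,"ty":4,"tz":0,"wx":0,"wy":0,"wz":0},{"jaw":-1,"tx":0,"ty":4,"tz":0,"wx":0,"wy":0,"wz":0},{"jaw":-1,"tx":0,"ty":4,"tz":0,"wx":0,"wy":0,"wz":0},{"jaw":-1,"tx":-2,"ty":4,"tz":0,"wx":0,"wy":0,"wz":0},{"jaw":-1,"tx":-2,"ty":4,"tz":0,"wx":0,"wy":0,"wz":0},{"jaw":-1,"tx":-2,"ty":4,"tz":0,"wx":0,"wy":0,"wz":0},{"jaw":-1,"tx":-2,"ty":3,"tz":0,"wx":0,"wy":0,"wz":0},{"jaw":-1,"tx":-1.5,"ty":1,"tz":0,"wx":0,"wy":0,"wz":0},{"jaw":-1,"tx":0,"ty":0,"tz":0,"wx":0,"wy":0,"wz":0},{"jaw":-1,"tx":0,"ty":0,"tz":0,"wx":0,"wy":0,"wz":0}]}}

```text
clock: 14.75
tcp_pos: [0.4289, 0.2133, 0.3566]
orientation: [0.0, -0.135, 0.991, -0.001]
wrist_force: [-0.7, -0.1, -0.8]
finger_gap: 0.0389
```

Run:
```python
from h import *
z=np.array([0,0,-1.]);a=np.radians(105.6)
plan(Rz(np.array([np.cos(a),np.sin(a),0]),z),[.432,.2165,.06]);tipuv()
for n,x,y in(("side",85,120),("top",110,140)):
    a=eyes.read_camera(n)[y:y+150,x:x+190];cv2.imwrite(f"pics/j_{n}.png",cv2.resize(a,None,fx=4,fy=4,interpolation=2))
```

```text
clock 14.75 rot(tool,deg) [-0.12  0.   -0.06] then shift cm [-0.38  0.22 12.36] tcp target [0.432  0.2165 0.233 ]
tip u,v,w mm [-346.   106.3  189.9] z [ 0.001 -0.002 -1.   ] joints [ 0.29  0.15 -0.28  1.14 -0.    0.02] F [-0.7 -0.1 -0.8] gap 0.03893514046491588
```

View pics/j_side.png

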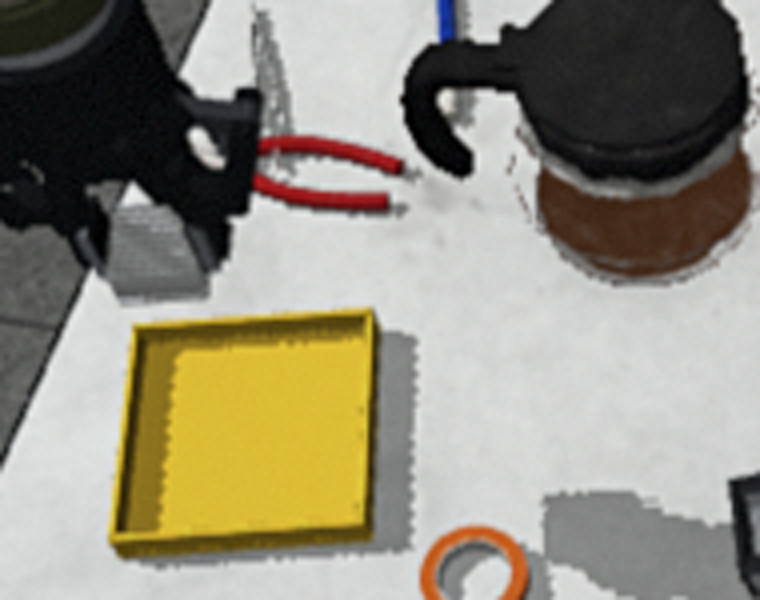

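View pics/j_top.png

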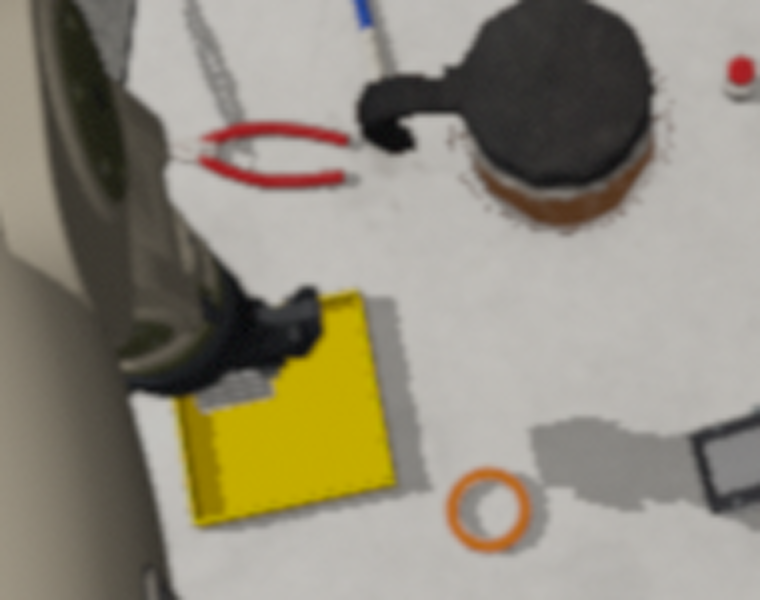

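Call:
{"method": "carry_out", "body": {"motion": [{"jaw":-1,"tx":-0.2,"ty":0.1,"tz":3,"wx":0,"wy":0,"wz":0},{"jaw":-1,"tx":-0.2,"ty":0.1,"tz":4,"wx":0,"wy":0,"wz":0},{"jaw":-1,"tx":0,"ty":0,"tz":4,"wx":0,"wy":0,"wz":0},{"jaw":-1,"tx":0,"ty":0,"tz":3,"wx":0,"wy":0,"wz":0},{"jaw":-1,"tx":0,"ty":0,"tz":1.5,"wx":0,"wy":0,"wz":0},{"jaw":-1,"tx":0,"ty":0,"tz":0,"wx":0,"wy":0,"wz":0},{"jaw":-1,"tx":0,"ty":0,"tz":0,"wx":0,"wy":0,"wz":0}]}}

```text
clock: 15.72
tcp_pos: [0.4335, 0.2171, 0.2033]
orientation: [0.002, -0.136, 0.991, -0.001]
wrist_force: [0.0, 0.3, -0.9]
finger_gap: 0.0391
```

Run:
```python
from h import *
tipuv();print(cur()[1])
for n,x,y in(("side",85,120),):
    a=eyes.read_camera(n)[y:y+150,x:x+190];cv2.imwrite(f"pics/k_{n}.png",cv2.resize(a,None,fx=4,fy=4,interpolation=2))
```

```text
tip u,v,w mm [-380.2  112.4   40.5] z [ 0.004 -0.001 -1.   ] joints [ 0.3   0.3  -0.51  0.76 -0.    0.03] F [ 0.   0.3 -0.9] gap 0.03910452207045237
[0.43348391 0.21709475 0.20330218]
```

View pics/k_side.png

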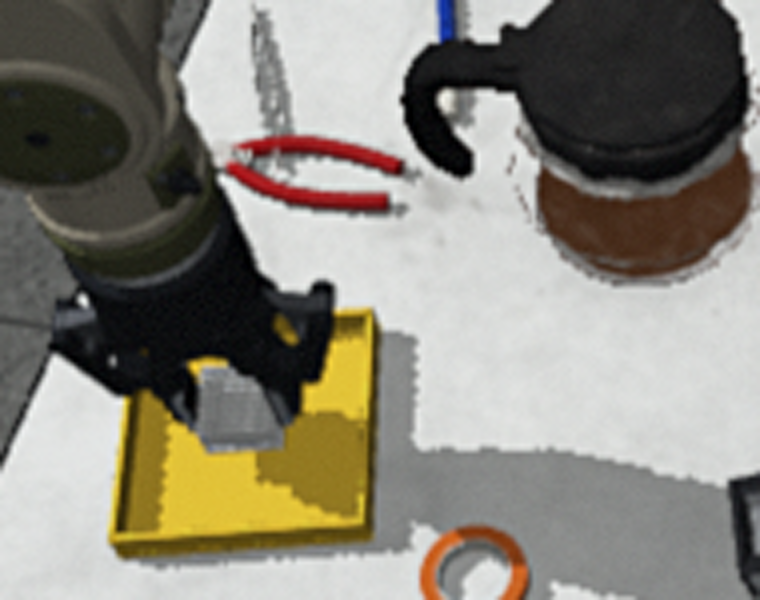

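Call:
{"method": "carry_out", "body": {"motion": [{"jaw":-1,"tx":0,"ty":0,"tz":0.8,"wx":0,"wy":0,"wz":0},{"jaw":-1,"tx":0,"ty":0,"tz":0.5,"wx":0,"wy":0,"wz":0},{"jaw":-1,"tx":0,"ty":0,"tz":0.3,"wx":0,"wy":0,"wz":0},{"jaw":-1,"tx":0,"ty":0,"tz":0,"wx":0,"wy":0,"wz":0},{"jaw":-1,"tx":0,"ty":0,"tz":0,"wx":0,"wy":0,"wz":0}]}}

```text
clock: 16.4
tcp_pos: [0.4329, 0.217, 0.1861]
orientation: [0.001, -0.136, 0.991, -0.001]
wrist_force: [0.0, -0.2, -0.8]
finger_gap: 0.0392
```

Call:
{"method": "carry_out", "body": {"motion": [{"jaw":-1,"tx":0,"ty":0,"tz":0.1,"wx":0,"wy":0,"wz":0},{"jaw":-1,"tx":0,"ty":0,"tz":0.1,"wx":0,"wy":0,"wz":0},{"jaw":-1,"tx":0,"ty":0,"tz":0,"wx":0,"wy":0,"wz":0}]}}

```text
clock: 16.77
tcp_pos: [0.4328, 0.217, 0.184]
orientation: [0.001, -0.136, 0.991, -0.001]
wrist_force: [-0.5, -0.3, -0.7]
finger_gap: 0.0391
```

Call:
{"method": "carry_out", "body": {"motion": [{"jaw":-1,"tx":0,"ty":0,"tz":0.1,"wx":0,"wy":0,"wz":0},{"jaw":-1,"tx":0,"ty":0,"tz":0,"wx":0,"wy":0,"wz":0}]}}

```text
clock: 17.02
tcp_pos: [0.4327, 0.217, 0.183]
orientation: [0.001, -0.136, 0.991, -0.001]
wrist_force: [0.9, -0.7, -0.4]
finger_gap: 0.0392
```

Call:
{"method": "carry_out", "body": {"motion": [{"jaw":-1,"tx":0,"ty":0,"tz":0.1,"wx":0,"wy":0,"wz":0},{"jaw":-1,"tx":0,"ty":0,"tz":0,"wx":0,"wy":0,"wz":0}]}}

```text
clock: 17.27
tcp_pos: [0.4329, 0.217, 0.1824]
orientation: [0.001, -0.136, 0.991, -0.001]
wrist_force: [-0.9, -0.5, 4.0]
finger_gap: 0.0391
```

Call:
{"method": "carry_out", "body": {"motion": [{"jaw":0,"tx":0,"ty":0,"tz":0,"wx":0,"wy":0,"wz":0},{"jaw":0.2,"tx":0,"ty":0,"tz":0,"wx":0,"wy":0,"wz":0},{"jaw":0.4,"tx":0,"ty":0,"tz":0,"wx":0,"wy":0,"wz":0},{"jaw":0.4,"tx":0,"ty":0,"tz":0,"wx":0,"wy":0,"wz":0},{"jaw":0.4,"tx":0,"ty":0,"tz":0,"wx":0,"wy":0,"wz":0},{"jaw":0.4,"tx":0,"ty":0,"tz":-1,"wx":0,"wy":0,"wz":0},{"jaw":0.4,"tx":0,"ty":0,"tz":-3,"wx":0,"wy":0,"wz":0},{"jaw":0.4,"tx":0,"ty":0,"tz":-4,"wx":0,"wy":0,"wz":0},{"jaw":0.4,"tx":0,"ty":0,"tz":-5,"wx":0,"wy":0,"wz":0},{"jaw":0.4,"tx":0,"ty":3,"tz":-5,"wx":0,"wy":0,"wz":0},{"jaw":0.4,"tx":0,"ty":5,"tz":-3,"wx":0,"wy":0,"wz":0},{"jaw":0.4,"tx":0,"ty":5,"tz":0,"wx":0,"wy":0,"wz":0},{"jaw":0.4,"tx":0,"ty":5,"tz":0,"wx":0,"wy":0,"wz":0},{"jaw":0.4,"tx":0,"ty":0,"tz":0,"wx":0,"wy":0,"wz":0},{"jaw":0.4,"tx":0,"ty":0,"tz":0,"wx":0,"wy":0,"wz":0}]}}

```text
clock: 19.15
tcp_pos: [0.3837, 0.3904, 0.392]
orientation: [0.001, -0.136, 0.991, -0.001]
wrist_force: [-0.5, -0.5, 0.5]
finger_gap: 0.0598
```

Run:
```python
from h import *
tipuv()
for n,x,y in(("side",85,120),("top",110,140)):
    f=eyes.read_camera(n);cv2.imwrite(f"pics/lf_{n}.png",f);a=f[y:y+150,x:x+190];cv2.imwrite(f"pics/l_{n}.png",cv2.resize(a,None,fx=4,fy=4,interpolation=2))
```

```text
tip u,v,w mm [-517.1  117.   262.5] z [ 0.002 -0.002 -1.   ] joints [ 0.65  0.26 -0.05  1.25 -0.    0.38] F [-0.5 -0.5  0.5] gap 0.0598416975535069
```

View pics/l_side.png

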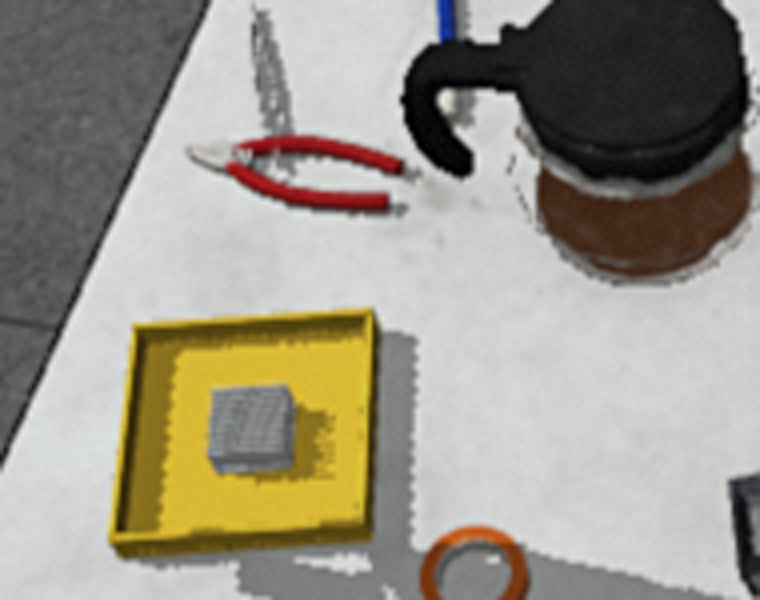

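View pics/lf_top.png

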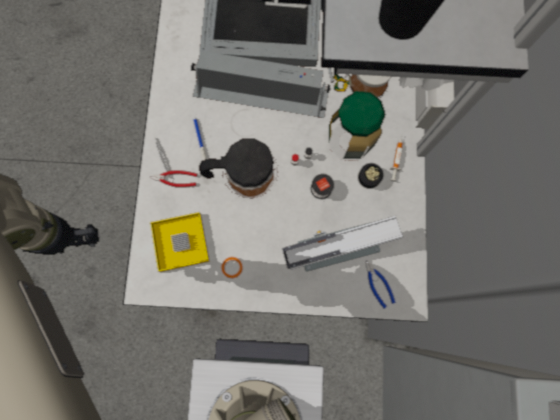

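The heat sink sits flat, fins up, near the middle of the tray: about (252, 428) in the side zoom and (181, 242) in the top view. The spool (322, 186), cleaner (371, 175) and tape (232, 267) are where they were in the first pictures. The arm is clear of everything.

```bash
python3 -c "
from workcell import env
print(env.hand_in())"
```

```text
the job is handed in; nothing more can be done
None
```

The heat sink is out of the chute and lying flat, fins up, near the middle of the yellow tray. I handed the job in at about 19.3 s on the clock.

- **Freeing it:** I put the closed fingertip down the slot and pushed the sink up the chute, past the shoe and the lips, to about u = +67 mm. The highest push force I read, between moves, was about 7 N along the track.
- **Moving it:** I gripped it at 30 N, lifted it square to the chute, levelled it, and lowered it into the tray in 1 mm steps. It touched down at about 4 N. Then I opened the jaws and moved the arm clear.
- **Last checks:** In the final pictures from both cameras the sink is in the tray. By eye, the spool, tape roll and tip cleaner are where they were in the first pictures. The wrist force was near zero with the gripper empty.
- **Disagreements:** The two cameras put the chute's origin about 2.5 mm apart, so I used the mean; both the slot and the grasp had room for that. When I checked the freed sink before the grasp, the top view's uphill edge was blurred by shadow. For that I relied on the side view and how far the finger had pushed.

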